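# Stock the filter tube with three tall filters

### The arm

A 6-joint arm with a two-finger parallel gripper is mounted at the origin on the work surface. World frame = base frame: x ahead of the robot, y to its left, z up, the work surface at z = 0. Lengths are in m, angles in rad, forces in N, time in s.
With the tool pointing down it reaches from about 0.4 to 0.825 m from the base axis. Payload 7 kg.
Tool frame: the origin (TCP) lies on the centre line of the jaws, within the pads' length; the fingertips stand 25 mm ahead of it and the grasp point (between the pads) lies 6 mm ahead of it; z points along the fingers, y is the direction in which the jaws open and shut (so a half turn about z gives the same grasp; the last joint's range is limited). The gripper opens to 88 mm and grips with 3 to 60 N. Pads are 19 mm wide; open, the fingers measure 130 mm over their backs; the gripper's body (78 mm by 193 mm) begins 47 mm behind the grasp point.
Start: joints at [1.4, 0.359, 0.012, 0, -1.224, -0.288], TCP at [0.299, 0.605, 0.252] pointing down, gripper open.
Joint ranges: [-3.07, 3.07], [-1.43, 2.12], [-1.02, 1.25], [-3.03, 1.67], [-3.05, -0], [-3.03, 3.03]. Speed limits (rad/s): [2.39, 2.39, 3.01, 3.14, 3.14, 3.14].

### API

Orientations are given as [roll, pitch, yaw] about the fixed x, y, z axes, in that order (R = Rz(yaw) Ry(pitch) Rx(roll)).
In Python, from station import * gives the robot as it stands. The module is installed in compiled form; this text tells all that it offers.
- The arm moves only by the tool step_arm, never from a script. Its argument "commands" is text: rows parted by semicolons, each of 6 numbers parted by spaces: the shift along the tool's x, y, z in mm, then the turn, a rotation vector about the tool's x, y, z in rad. A call has 1 to 8 rows; each row shifts and turns the commanded pose from where the row before left it, along the tool's axes as they then stand; what a row does not reach is not made up. A row lasts 1/8 s, in which the tool goes at most 62.5 mm and 10.7 degrees, less where a joint would pass 70% of its speed; a pose out of reach is approached as far as the arm can. A call is refused whole if a number of a shift passes 62.5 or a number of a turn 0.188, either way. A call with a gripper value outside its range is refused whole. "jaw" is the finger opening in mm, from 0 to 87.6, set as the call begins (left out, the last holds). The fingers move at their own pace and stop on an object; "grip_force" is the grip in N (left out, the last holds). Time passes only in rows, so rows that do not move let the fingers close. It gives the time, the measured TCP pose, the force and the opening at its end, in the units of the state.
- get_state(): the state, without advancing time (a new reading comes with each control period).
- grab_frame(name): name is "scene" or "side" or "wrist"; returns a dict with "frame" (420x560x3 uint8, red, green, blue), "fovy" (degrees; the focal length in pixels is half the picture's height over the tangent of half this angle, whatever the lens; pixels are square), "cx", "cy" (the principal point, pixels), "rvec" (rotation vector, rad) and "tvec" (3), from world to camera coordinates, as OpenCV has them; the wrist camera has in their place "tool_from_camera" (4x4, takes a point from camera to tool coordinates, whose origin is the TCP and whose axes are the flange's). Camera axes: x right, y down, z forward; pixel columns grow to the right and rows downward; lengths in m; the calibration is good to about 2 mm. A picture is of the moment at which its call begins: read the wrist's pose just before it. There is no depth.
- job_done(): hands the job in, once; it reports no verdict.
Trained networks look in a picture, given as the dict that the camera call returned (one of the last four; its "shot" number tells which), for a name from the list of things; names that differ only in an ending like _2 or _b are one class to them, and where a whole thing is asked for, a point or a joint stands for the part that bears it (a point fixed in the world has none). Each returns a list of dicts, best first, with "conf" (0 to 1); they miss things now and then, are a little off and sometimes report something else, mostly with a low value. They report only what shows in the picture. A call takes as long as a camera call. They do not tell look-alikes from the thing itself.
- recognise(picture, name): "pixel" ([column, row] in pixels, amid what is visible of it).
The state is a dict: "t": time; "q": joint angles; "qd": joint speeds; "joint_efforts": joint torques, N m; "eef_pos": TCP position; "ee_rot": TCP orientation; "force": force on the tool from outside, world axes, zero at the start; "moment": the same for the moment, N m; "width": finger opening in m.
Only numpy, scipy, OpenCV 4.12 (cv2) and the standard library are available. Lean on these libraries where they do the work, as an engineer would, in place of code of your own. Each camera call takes 0.05 s, during which the arm holds its last target.

### The job

Stock the upright filter tube with exactly three of the tall round filters from the sloping rack, stacked flat grip-side up, so that the top drum comes level with the dark line. Lower each one in by its grip bar rather than dropping it. Leave the fourth tall filter and the shallow one in their slots, and leave everything else on the bench alone.

Things in the scene. Friction and masses are not known exactly. Their poses are not given: they have to be found in the camera images.
- tall1_mid (a point): one of four tall round filters: pleated white drum, plain white caps, 76 mm diameter, 28 mm high, 70 g, underside hollow (50 mm wide, 24 mm deep) so that they stack drum on drum. Grey grip bar on top: 28 mm long (own x), 16 thick (own y), 22 high. Starts in any rack slot, tilted with it. Point: on its axis, 14 mm above the underside, 14 below the drum's top; own z along the axis, out of the grip side
- tall2_mid (a point): one of four tall round filters: pleated white drum, plain white caps, 76 mm diameter, 28 mm high, 70 g, underside hollow (50 mm wide, 24 mm deep) so that they stack drum on drum. Grey grip bar on top: 28 mm long (own x), 16 thick (own y), 22 high. Starts in any rack slot, tilted with it. Point: on its axis, 14 mm above the underside, 14 below the drum's top; own z along the axis, out of the grip side
- tall3_mid (a point): one of four tall round filters: pleated white drum, plain white caps, 76 mm diameter, 28 mm high, 70 g, underside hollow (50 mm wide, 24 mm deep) so that they stack drum on drum. Grey grip bar on top: 28 mm long (own x), 16 thick (own y), 22 high. Starts in any rack slot, tilted with it. Point: on its axis, 14 mm above the underside, 14 below the drum's top; own z along the axis, out of the grip side
- tall4_mid (a point): one of four tall round filters: pleated white drum, plain white caps, 76 mm diameter, 28 mm high, 70 g, underside hollow (50 mm wide, 24 mm deep) so that they stack drum on drum. Grey grip bar on top: 28 mm long (own x), 16 thick (own y), 22 high. Starts in any rack slot, tilted with it. Point: on its axis, 14 mm above the underside, 14 below the drum's top; own z along the axis, out of the grip side
- shallow_mid (a point): shallow round filter, the wrong kind: same look, diameter and grip bar, but a drum only 14 mm high with a closed underside. In one of the five slots. This point: its centre, 7 mm above its underside; axes as for the tall ones
- rack: fixed grey rack, 436 mm wide (own y), 94 deep, five open slots side by side 86 mm apart on a slope of 20 degrees (0.35 rad) facing the robot (low edge at own -x); 12 mm ribs between slots, 14 mm lip at the low edge, so lift out square to the slope. Origin: centre of its underside on the bench; z up
- tube_floor (a point): fixed upright white plastic filter tube on a 116 mm square base: slatted round wall, inner diameter 84 mm, outer 92, open top with rim 94 mm above the bench. Fingers inside it should not span more than about 78 mm over their backs. Point: centre of its inner floor, 5 mm above the bench; z up along the tube
- tube_line (a point): the dark fill line round the tube, 84 mm above the inner floor (89 mm above the bench), 5 mm below the rim: the height of three tall drums. This point: on the tube's axis at the line
- cup: bystander: grey plastic cyclone cup, 104 mm diameter, 125 mm high, standing open behind the tube; origin at the centre of its underside
- cartridge: bystander: pleated white filter cartridge with black end caps, 84 mm diameter, 122 mm high, standing; origin at the centre of its underside
- brush: bystander: stiff white nylon brush with beech handle, 160 mm long (own x), 34 mm wide, 31 mm high, lying; origin under its middle
- nozzle: bystander: clear crevice nozzle, 160 mm long (own x), 36 mm wide, 39 mm high, lying; origin under its middle
- carton: bystander: small cardboard box 100 x 70 x 45 mm; origin at the centre of its underside
- jar: bystander: closed glass jar with steel cap, 68 mm diameter, 90 mm high; origin at the centre of its underside
Mind the look-alikes: they are no part of the job. What is shaped like the part that bears tall3_mid but red or yellow is not meant.

How it is judged:
By the outcome, as a careful person would: the job done as asked, in the order asked, and still so for the second after the job is handed in, with the robot touching nothing.
It also fails if it takes over 67 s, if anything falls off the work surface, if the arm or the gripper's body presses on something with over 40 N, if the wrist force passes 120 N, or if a joint passes its speed limit or range.

## Working session

There is one attempt and no reset: what is moved stays moved. The work goes in short steps, Python scripts to look and compute and a tool call to move; the robot and the scene stay as the last step left them, time stands still between calls to the robot, and variables do not carry over. Pictures are saved under pics/ and viewed, and the job is handed in when it is done.

Besides the shell and the picture viewer there is one more tool, called after "Call:" as name(argument=value, ...) on one line, values as JSON. step_arm: Moves the arm, as the interface text tells. Its arguments: {"type":"object","properties":{"commands":{"type":"string"},"jaw":{"type":"number"},"grip_force":{"type":"number"}},"required":["commands"]}

```bash
mkdir -p pics; ls; python3 - <<'E'
from station import *
import cv2,numpy as np
s=get_state(); print(s)
for n in ["scene","side","wrist"]:
    p=grab_frame(n); cv2.imwrite(f"pics/{n}0.png",p["frame"][:,:,::-1])
    print(n,{k:v for k,v in p.items() if k!="frame"})
    for o in ["tall1_mid","shallow_mid","tube_floor","tube_line","rack"]:
        print(o,[(np.round(d["pixel"],1).tolist(),round(d["conf"],2)) for d in recognise(p,o)])
E
```

```text
pics
{'t': 0.0, 'q': array([ 1.40011716e+00,  3.59412829e-01,  1.10891187e-02, -4.06414806e-04,
       -1.22409896e+00, -2.88094553e-01]), 'qd': array([ 0.00118365,  0.00133423, -0.00081014, -0.00264723, -0.00013526,
        0.0006885 ]), 'joint_efforts': array([ 1.68687733e-03, -5.82721066e+01,  2.93046981e+01,  6.99675232e+00,
        7.06955689e-03, -1.59748488e-04]), 'eef_pos': array([0.29873264, 0.60480361, 0.25060891]), 'ee_rot': array([ 3.13992477e+00, -9.58301479e-05, -4.58912045e-01]), 'force': array([ 0.20330594,  0.0846878 , -0.15913252]), 'moment': array([-0.04592231,  0.0338727 , -0.00863039]), 'width': 0.08769986095975876}
scene {'fovy': 48.99261478042141, 'cx': 280.0218623761187, 'cy': 212.73305607686837, 'rvec': array([ 1.77980568,  1.55858132, -0.71938809]), 'tvec': array([ 0.04287776, -0.30882778,  1.93700666]), 'shot': 1}
tall1_mid [([291.5, 219.5], 0.87), ([394.3, 213.4], 0.58)]
shallow_mid [([158.8, 229.0], 0.72), ([394.1, 211.8], 0.5)]
tube_floor [([212.2, 212.7], 0.97), ([314.7, 215.6], 0.73)]
tube_line [([211.4, 215.9], 0.77), ([314.2, 214.8], 0.46)]
rack [([3
[... 294 characters left out ...]
, 212.4], 0.58)]
shallow_mid [([234.6, 144.1], 0.82)]
tube_floor [([289.5, 289.2], 0.89), ([334.3, 338.2], 0.38)]
tube_line [([284.2, 287.3], 0.87)]
rack [([256.4, 192.8], 0.91)]
wrist {'fovy': 71.20335642578618, 'cx': 277.48736629320587, 'cy': 208.73322880675093, 'tool_from_camera': array([[-1.14613600e-04, -9.54894069e-01, -2.96946634e-01,
         8.12388207e-02],
       [ 9.99999945e-01, -2.01450872e-04,  2.61833746e-04,
         2.04635453e-04],
       [-3.09843649e-04, -2.96946588e-01,  9.54894040e-01,
        -1.33456861e-01],
       [ 0.00000000e+00,  0.00000000e+00,  0.00000000e+00,
         1.00000000e+00]]), 'shot': 3}
tall1_mid []
shallow_mid []
tube_floor []
tube_line []
rack []
```

View pics/scene0.png

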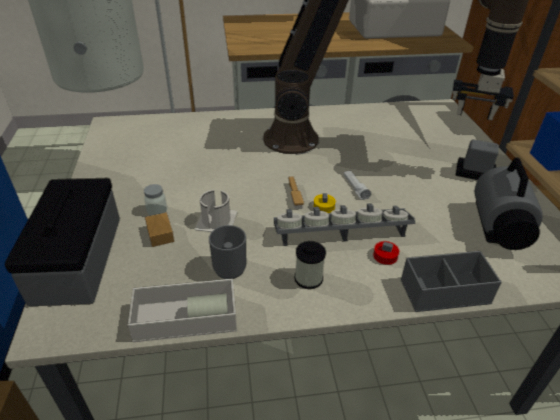

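View pics/side0.png

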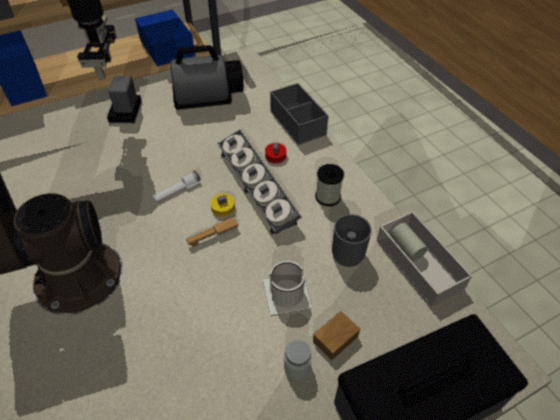

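View pics/wrist0.png

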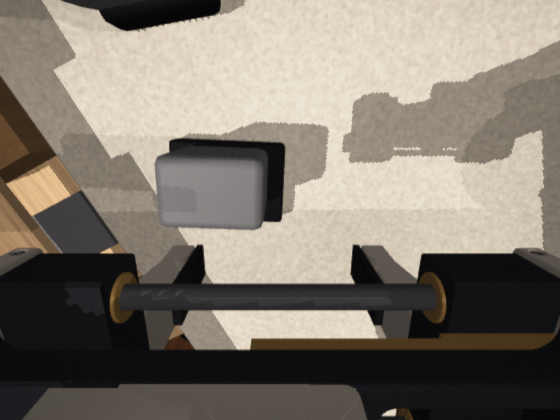

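```bash
python3 - <<'E'
import cv2
a=cv2.imread("pics/scene0.png")[170:270,180:430]; cv2.imwrite("pics/scene0c.png",cv2.resize(a,None,fx=3.2,fy=3.2,interpolation=cv2.INTER_CUBIC))
a=cv2.imread("pics/side0.png")[120:320,190:340]; cv2.imwrite("pics/side0c.png",cv2.resize(a,None,fx=3,fy=3,interpolation=cv2.INTER_CUBIC))
E
```

```text
(no output)
```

View pics/scene0c.png

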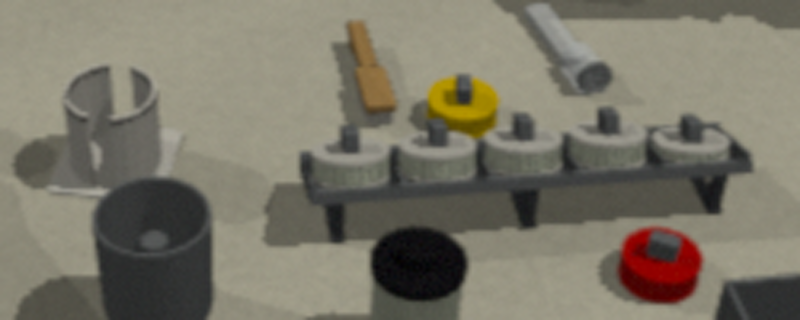

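View pics/side0c.png

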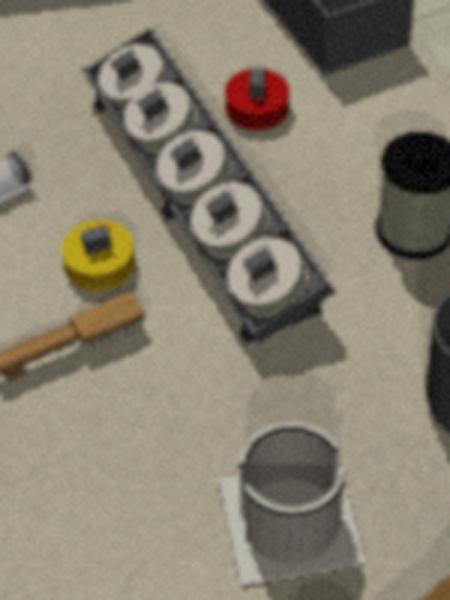

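```bash
cat > h.py <<'E'
import numpy as np,cv2
from scipy.spatial.transform import Rotation as R
SC=dict(fovy=48.99261478042141,cx=280.0218623761187,cy=212.73305607686837,rvec=np.array([1.77980568,1.55858132,-0.71938809]),tvec=np.array([0.04287776,-0.30882778,1.93700666]))
SI=dict(fovy=46.509612700231486,cx=285.2147814390284,cy=210.25172791817997,rvec=np.array([2.37530282,-0.59548128,0.23570061]),tvec=np.array([-0.586562,0.18721073,1.38322672]))
TC=np.array([[-1.14613600e-04,-9.54894069e-01,-2.96946634e-01,8.12388207e-02],[9.99999945e-01,-2.01450872e-04,2.61833746e-04,2.04635453e-04],[-3.09843649e-04,-2.96946588e-01,9.54894040e-01,-1.33456861e-01],[0,0,0,1]])
def K(c):
    f=210/np.tan(np.radians(c["fovy"]/2)); return np.array([[f,0,c["cx"]],[0,f,c["cy"]],[0,0,1]])
def ext(c):
    return cv2.Rodrigues(c["rvec"])[0],c["tvec"]
WK=K(dict(fovy=71.20335642578618,cx=277.48736629320587,cy=208.73322880675093))
def wext(pos,rpy):
    M=np.eye(4);M[:3,:3]=R.from_euler('xyz',rpy).as_matrix();M[:3,3]=pos
    I=np.linalg.inv(M@TC); return I[:3,:3],I[:3,3]
def proj(Kk,E,X):
    X=np.atleast_2d(X); c=X@E[0].T+E[1]; p=c@Kk.T; return p[:,:2]/p[:,2:]
def ray(Kk,E,px):
    d=E[0].T@np.linalg.solve(Kk,[px[0],px[1],1]); return -E[0].T@E[1],d/np.linalg.norm(d)
def tri(obs): # list of (K,E,px)
    A=np.zeros((3,3));b=np.zeros(3)
    for k,E,px in obs:
        o,d=ray(k,E,px);P=np.eye(3)-np.outer(d,d);A+=P;b+=P@o
    X=np.linalg.solve(A,b); return X,[np.round(proj(k,E,X)[0]-px,1) for k,E,px in obs]
def onplane(k,E,px,z):
    o,d=ray(k,E,px); return o+d*(z-o[2])/d[2]
E
python3 - <<'E'
from h import *
s=[(349,138),(437,132),(522,126),(608,121),(691,128)];d=[(262,265),(222,208),(187,154),(153,107),(126,67)]
for a,b in zip(s,d):
    print(tri([(K(SC),ext(SC),np.array(a)/3.2+[180,170]),(K(SI),ext(SI),np.array(b)/3+[190,120])]))
print("tube rim",tri([(K(SC),ext(SC),np.array((112,95))/3.2+[180,170]),(K(SI),ext(SI),np.array((292,468))/3+[190,120])]))
E
```

```text
(array([ 0.58413629, -0.10010577,  0.08305893]), [array([-0.3,  0.3]), array([-0.3, -0.3])])
(array([ 0.58415831, -0.0129784 ,  0.08239174]), [array([-0.2,  0.2]), array([-0.2, -0.2])])
(array([0.58605338, 0.07185228, 0.08370532]), [array([-0.1,  0.1]), array([-0.1, -0.1])])
(array([0.58612599, 0.15847781, 0.08070688]), [array([-0.4,  0.4]), array([-0.3, -0.4])])
(array([0.59196207, 0.24426198, 0.06838953]), [array([-0.3,  0.3]), array([-0.2, -0.4])])
tube rim (array([ 0.4954867 , -0.32460384,  0.08810347]), [array([-0.3,  0.2]), array([-0.3, -0.4])])
```

```bash
python3 - <<'E'
from h import *
def t(n,a,b): print(n,*tri([(K(SC),ext(SC),np.array(a,float)),(K(SI),ext(SI),np.array(b,float))]))
t("vac handle",(518,166),(197,50))
t("vac nozzle end",(515,226),(236,76))
t("cup rim",(228,239),(352,228))
t("jar top",(153,190),(298,349))
t("cartridge top",(311,252),(330,174))
t("phone thing",(483,150),(122,83))
print(proj(K(SC),ext(SC),[[.4905,-.3246,.005]]),proj(K(SI),ext(SI),[[.4905,-.3246,.005]]))
E
```

```text
vac handle [0.62144904 0.58578186 0.22676906] [array([-1. ,  1.1]), array([-0.5, -1.1])]
vac nozzle end [0.74817725 0.54977862 0.10087518] [array([-1.,  1.]), array([-0.5, -1. ])]
cup rim [ 0.71877772 -0.29163741  0.12063805] [array([ 0.3, -0.2]), array([0.3, 0.3])]
jar top [ 0.42060179 -0.51936532  0.09010653] [array([ 0.5, -0.3]), array([0.5, 0.5])]
cartridge top [ 0.78422345 -0.07076259  0.10619573] [array([-0.1,  0.1]), array([-0.1, -0.1])]
phone thing [0.34929841 0.65294872 0.12191426] [array([ 1.3, -1.5]), array([0.9, 1.7])]
[[216.43743366 218.93382512]] [[284.96517081 292.81381015]]
```

```bash
cat >> h.py <<'E'
from scipy.spatial.transform import Slerp
def RT(tilt,phi=0,yaw=0):
    c,s=np.cos(tilt),np.sin(tilt)
    M=np.array([[c,0,s],[0,-1,0],[s,0,-c]])
    return R.from_euler('z',yaw)*R.from_matrix(M)*R.from_euler('z',phi)
def plan(pos,Rt,step=60,n=None,start=None):
    if start is None:
        from station import get_state
        s=get_state(); p0=s["eef_pos"];R0=R.from_euler('xyz',s["ee_rot"])
    else: p0,R0=start
    pos=np.array(pos,float)
    rv=np.linalg.norm((R0.inv()*Rt).as_rotvec())
    if n is None: n=max(1,int(np.ceil(max(np.linalg.norm(pos-p0)*1e3/step,rv/0.17))))
    S=Slerp([0,1],R.concatenate([R0,Rt])); rows=[]
    P=p0;Q=R0
    for i in range(1,n+1):
        pt=p0+(pos-p0)*i/n; qt=S(i/n)
        d=np.round(Q.inv().apply(pt-P)*1e3,1); r=np.round((Q.inv()*qt).as_rotvec(),3)
        rows.append(" ".join("%g"%v for v in [*d,*r]))
        P=P+Q.apply(d/1e3); Q=Q*R.from_rotvec(r)
    print(n,"rows; ang",round(rv,3))
    for i in range(0,n,8): print("; ".join(rows[i:i+8]))
    return P,Q
E
python3 - <<'E'
from h import *
plan([.531,.03,.235],RT(np.radians(20)))
E
```

```text
11 rows; ang 0.575
42.1 37.5 1.5 0.007 0.031 -0.041; 40.4 39.3 2.5 0.008 0.031 -0.042; 38.7 40.9 3.4 0.007 0.032 -0.041; 36.8 42.5 4.4 0.007 0.031 -0.041; 34.9 44 5.1 0.007 0.031 -0.041; 32.9 45.5 5.9 0.008 0.031 -0.042; 30.8 46.8 6.5 0.007 0.031 -0.041; 28.6 48.1 7.1 0.007 0.031 -0.041
26.4 49.2 7.6 0.007 0.032 -0.042; 24 50.4 8.1 0.008 0.031 -0.041; 21.7 51.4 8.3 0.007 0.031 -0.041
```

Call:
step_arm(commands="42 37.5 1.5 0.007 0.031 -0.041; 40 39 2.5 0.008 0.031 -0.042; 38.7 41 3.4 0.007 0.032 -0.041; 36.8 42.5 4.4 0.007 0.031 -0.041; 34.9 44 5.1 0.007 0.031 -0.041; 32.9 45.5 5.9 0.008 0.031 -0.042; 30.8 46.8 6.5 0.007 0.031 -0.041; 28.6 48.1 7.1 0.007 0.031 -0.041", jaw=40, grip_force=20)

```text
t: 1.9
eef_pos: [0.4677, 0.1857, 0.2399]
ee_rot: [-3.125, -0.256, -0.127]
force: [0.5, 0.0, 0.2]
width: 0.0399
```

Call:
step_arm(commands="26.4 49 7.6 0.007 0.032 -0.042; 24 50 8 0.008 0.031 -0.041; 21.7 51 8 0.007 0.031 -0.041; 0 0 0 0 0 0")

```text
t: 2.4
eef_pos: [0.5305, 0.0276, 0.2352]
ee_rot: [3.141, -0.349, -0.005]
force: [-0.0, -0.9, 0.9]
width: 0.0398
```

```bash
cat > look.py <<'E'
import sys
from station import *
from h import *
n=sys.argv[1]
s=get_state(); p=grab_frame("wrist"); cv2.imwrite(f"pics/{n}.png",p["frame"][:,:,::-1])
np.savez(f"pics/{n}.npz",pos=s["eef_pos"],rpy=s["ee_rot"])
print(s["t"],s["eef_pos"],s["ee_rot"],s["q"],s["force"],s["width"])
for o in sys.argv[2:]:
    print(o,[(np.round(d["pixel"],1).tolist(),round(d["conf"],2)) for d in recognise(p,o)])
E
python3 look.py w1 tall1_mid shallow_mid
```

```text
2.4 [0.53051362 0.02763689 0.23521234] [ 3.14139516 -0.34914152 -0.00517821] [ 0.53232164 -0.06259609 -0.70271993  0.2944119  -0.64872662  0.82315239] [-0.04298654 -0.87951288  0.90869609] 0.039819087212822825
tall1_mid [([395.1, 193.2], 0.62)]
shallow_mid []
```

View pics/w1.png

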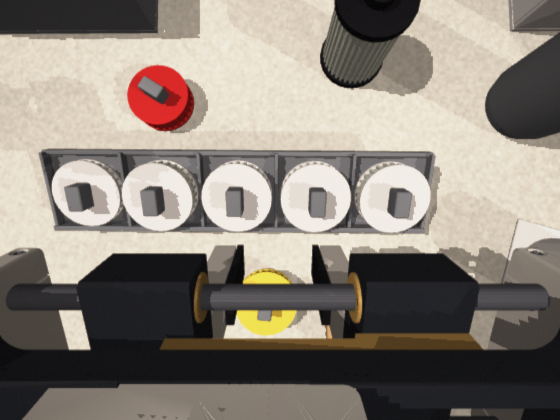

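```bash
python3 - <<'E'
import cv2
a=cv2.imread("pics/w1.png")
cv2.imwrite("pics/w1a.png",cv2.resize(a[145:240,40:240],None,fx=4,fy=4,interpolation=cv2.INTER_CUBIC))
cv2.imwrite("pics/w1b.png",cv2.resize(a[145:240,240:440],None,fx=4,fy=4,interpolation=cv2.INTER_CUBIC))
E
```

```text
(no output)
```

View pics/w1a.png

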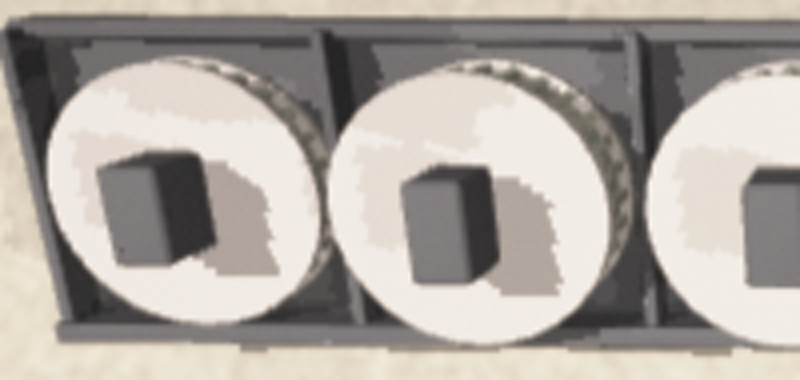

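View pics/w1b.png

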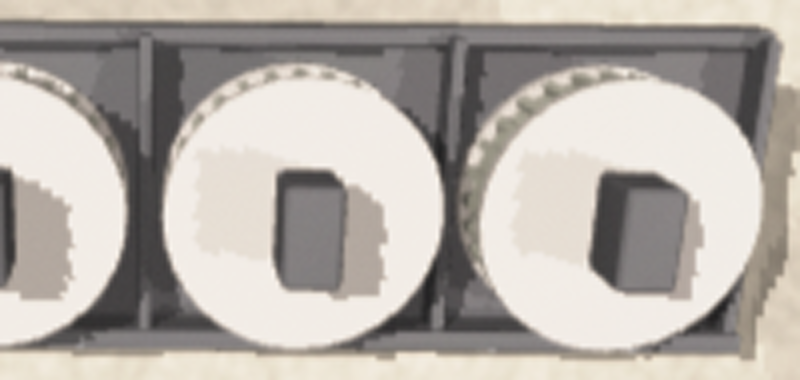

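```bash
cat > circ.py <<'E'
from h import *
from scipy.optimize import least_squares
def discs(name):
    a=cv2.imread(f"pics/{name}.png"); hsv=cv2.cvtColor(a,cv2.COLOR_BGR2HSV)
    return a,hsv
E
python3 - <<'E'
from circ import *
a,hsv=discs("w1"); z=np.load("pics/w1.npz")
E=wext(z["pos"],z["rpy"])
n=np.array([-np.sin(np.radians(20)),0,np.cos(np.radians(20))])
m=(a.min(2)>165).astype(np.uint8)
roi=np.zeros_like(m); roi[155:236,48:435]=1; m*=roi
# split by ribs: connected comps after closing bar/shadow via hull
nl,l,st,ct=cv2.connectedComponentsWithStats(m)
ells=[]
for i in range(1,nl):
    if st[i,4]>1500:
        c=cv2.findContours((l==i).astype(np.uint8),cv2.RETR_EXTERNAL,cv2.CHAIN_APPROX_NONE)[0][0]
        h=cv2.convexHull(c); e=cv2.fitEllipse(h); print(st[i],np.round(e[0],1),np.round(e[1],1)); ells.append((e[0],h[:,0]))
ells.sort(key=lambda t:-t[0][0])
for off in [-.137,-.135,-.133,-.131,-.129]:
    P=[]
    for e,h in ells[:4]:
        pts=[]
        for px in h:
            o,d=ray(WK,E,px); pts.append(o+d*(off-n@o)/(n@d))
        pts=np.array(pts)
        # in-plane coords
        u=np.array([np.cos(np.radians(20)),0,np.sin(np.radians(20))]); q=np.c_[pts@u,pts[:,1]]
        r=least_squares(lambda v:np.hypot(*(q-v[:2]).T)-v[2],[*q.mean(0),.038],loss='soft_l1',f_scale=.001).x
        P.append([*(u*r[0]+n*off+np.array([0,r[1],0])),r[2]])
    P=np.array(P); print(off,np.round(np.linalg.norm(np.diff(P[:,:3],axis=0),axis=1),4)); print(np.round(P,4))
E
```

```text
[  52  159   68   67 2365] [ 85.5 192.5] [60.6 72.6]
[ 122  160   70   71 2738] [156.7 196.1] [65.7 73.2]
[ 202  160   70   72 2914] [236.2 196.1] [68.6 70.9]
[ 281  161   70   71 3137] [314.6 196.2] [70.2 71.1]
[ 359  161   72   72 3152] [392.1 196.3] [70.9 75.1]
-0.137 [0.0858 0.0857 0.0866]
[[ 0.588  -0.0992  0.0682  0.0405]
 [ 0.5885 -0.0134  0.0684  0.0393]
 [ 0.5886  0.0723  0.0685  0.0386]
 [ 0.5892  0.1589  0.0687  0.0383]]
-0.135 [0.0852 0.0852 0.086 ]
[[ 0.5879 -0.0984  0.0703  0.0402]
 [ 0.5884 -0.0132  0.0705  0.0391]
 [ 0.5885  0.072   0.0705  0.0383]
 [ 0.589   0.158   0.0707  0.038 ]]
-0.133 [0.0847 0.0846 0.0855]
[[ 0.5877 -0.0975  0.0724  0.04  ]
 [ 0.5882 -0.0129  0.0725  0.0388]
 [ 0.5883  0.0717  0.0726  0.0381]
 [ 0.5889  0.1572  0.0728  0.0378]]
-0.131 [0.0841 0.0841 0.0849]
[[ 0.5875 -0.0967  0.0744  0.0397]
 [ 0.588  -0.0126  0.0746  0.0386]
 [ 0.5881  0.0714  0.0747  0.0379]
 [ 0.5887  0.1563  0.0749  0.0375]]
-0.129 [0.0835 0.0835 0.0844]
[[ 0.5874 -0.0959  0.0765  0.0394]
 [ 0.5878 -0.0124  0.0767  0.0383]
 [ 0.5879  0.0711  0.0767  0.0376]
 [ 0.5885  0.1555  0.0769  0.0373]]
```

```bash
python3 - <<'E'
from h import *
plan([.5644,-.0993,.1336],RT(np.radians(20)),step=45)
E
```

```text
4 rows; ang 0.001
-0.8 32.7 26.9 0 -0 -0; -0.8 32.7 26.8 0 -0 -0; -0.8 32.6 26.9 0 -0 -0.001; -0.8 32.7 26.9 0 -0 0
```

Call:
step_arm(commands="-0.8 32.7 27 0 0 0; -0.8 32.7 27 0 0 0; -0.8 32.7 27 0 0 0; -0.8 32.7 27 0 0 0; 0 0 0 0 0 0")

```text
t: 3.18
eef_pos: [0.564, -0.0996, 0.1306]
ee_rot: [3.141, -0.345, -0.001]
force: [0.2, 0.1, 0.0]
width: 0.0402
```

```bash
python3 look.py w2; python3 - <<'E'
from h import *
z=np.load("pics/w2.npz");E=wext(z["pos"],z["rpy"]);Rm=R.from_euler('xyz',z["rpy"])
T=lambda v:Rm.apply(v)+z["pos"]
print("tips",proj(WK,E,[T([0,.02,.025]),T([0,-.02,.025]),T([.0095,.02,.025]),T([-.0095,-.02,.025])]))
n=np.array([-.342,0,.94]);c=np.array([.588,-.0993,.0688])
print("bar top",proj(WK,E,c+.022*n),[T])
E
```

```text
3.175 [ 0.56404531 -0.09957496  0.13057261] [ 3.14109088e+00 -3.45148796e-01 -5.34506048e-04] [ 0.20586667  0.1472388  -0.72541394  0.19622259 -0.36629904  1.19274167] [0.23492431 0.09913599 0.03729132] 0.04023384257584375
tips [[310.51575598 259.75354529]
 [243.63968405 259.77006393]
 [311.05367134 245.17330117]
 [244.17715433 273.88940495]]
bar top [[276.64309905 244.11784549]] [<function <lambda> at 0x7ffb585272e0>]
```

View pics/w2.png

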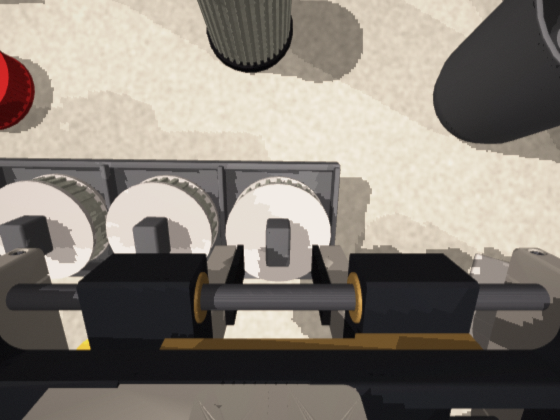

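```bash
python3 - <<'E'
from h import *
plan([.578,-.0990,.0958],RT(np.radians(20)),step=20)
E
```

```text
2 rows; ang 0.002
0.2 0.1 19.3 0 0.001 0; 0.1 0.1 19.2 0 0.001 0
```

Call:
step_arm(commands="0 0 19 0 0.001 0; 0 0 19 0 0.001 0; 0 0 0 0 0 0")

```text
t: 3.6
eef_pos: [0.5774, -0.0979, 0.0969]
ee_rot: [3.141, -0.35, 0.002]
force: [-0.6, -0.3, -0.6]
width: 0.0401
```

Call:
step_arm(commands="0 0 0 0 0 0; 0 0 0 0 0 0; 0 0 0 0 0 0", jaw=5, grip_force=25)

```text
t: 3.98
eef_pos: [0.5778, -0.0992, 0.098]
ee_rot: [-3.141, -0.352, -0.0]
force: [-3.9, -0.2, 6.8]
width: 0.0158
```

```bash
python3 look.py w3
```

```text
3.975 [ 0.57782084 -0.09920599  0.09799643] [-3.14137991e+00 -3.52479124e-01 -1.24850503e-06] [ 0.19304658  0.21528888 -0.76651315  0.26886689 -0.25117698  1.12853963] [-3.90260753 -0.15998906  6.78413218] 0.015798205102584503
```

View pics/w3.png

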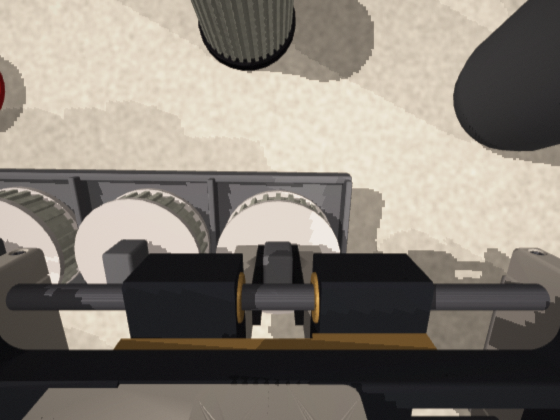

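Call:
step_arm(commands="0 0 -10 0 0 0; 0 0 -20 0 0 0; 0 0 -25 0 0 0; 0 0 -25 0 0 0; 0 0 -20 0 0 0; 0 0 0 0 0 0")

```text
t: 4.78
eef_pos: [0.5435, -0.0993, 0.1932]
ee_rot: [-3.141, -0.355, -0.0]
force: [-0.0, 0.4, 0.0]
width: 0.0159
```

```bash
python3 look.py w4; python3 - <<'E'
from station import *
import cv2
p=grab_frame("side"); cv2.imwrite("pics/side4.png",cv2.resize(p["frame"][100:320,190:340,::-1],None,fx=2.7,fy=2.7,interpolation=cv2.INTER_CUBIC))
E
```

```text
4.775 [ 0.54346564 -0.099263    0.19321691] [-3.14050102e+00 -3.54713395e-01 -4.20888570e-04] [ 0.22160592  0.02498782 -0.67264511  0.14945483 -0.53112412  1.23308711] [-0.04582232  0.35586884  0.02826667] 0.015856903577129898
```

View pics/w4.png

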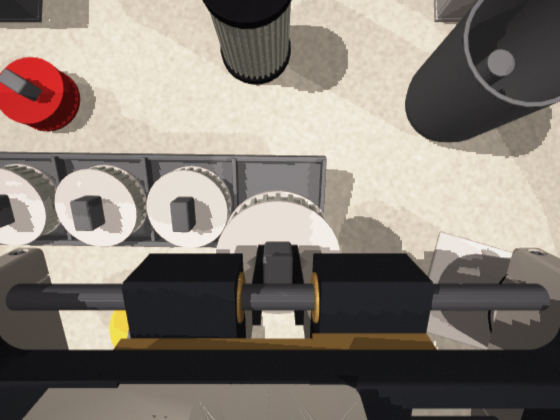

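View pics/side4.png

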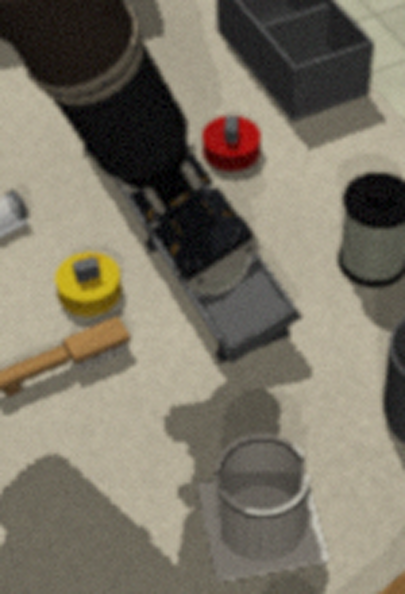

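```bash
python3 - <<'E'
import cv2
a=cv2.imread("pics/w4.png")
cv2.imwrite("pics/w4c.png",cv2.resize(a[180:260,205:350],None,fx=5,fy=5,interpolation=cv2.INTER_CUBIC))
E
```

```text
(no output)
```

View pics/w4c.png

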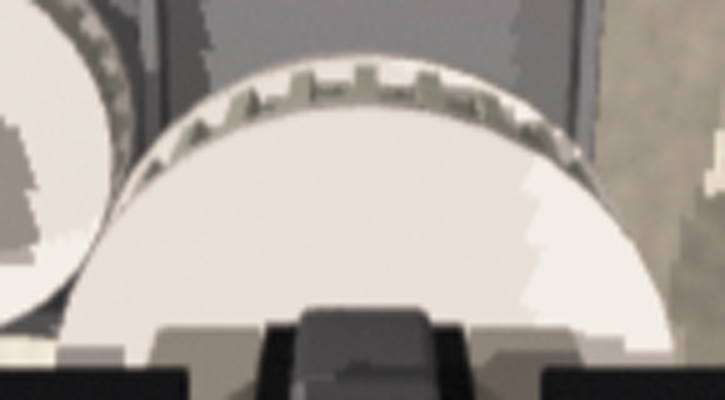

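```bash
python3 - <<'E'
from h import *
from scipy.optimize import least_squares
p=np.array([(62,325),(85,260),(130,195),(200,140),(280,112),(365,103),(450,112),(530,145),(600,200),(650,270),(668,320)])/5+[205-.4,180-.4]
I=np.linalg.inv(TC);E=(I[:3,:3],I[:3,3])
def res(v):
    r=[]
    for q in p:
        o,d=ray(WK,E,q); X=o+d*(v[2]-o[2])/d[2]; r.append(np.hypot(X[0]-v[0],X[1]-v[1])-.038)
    return np.array(r)*1e3
s=least_squares(res,[0,0,.025]); print(s.x,s.fun.round(2))
E
```

```text
[-0.00187912  0.00022935  0.02892681] [-0.22 -0.05  0.21  0.36 -0.06 -0.24 -0.02 -0.07 -0.08  0.09  0.08]
```

```bash
python3 - <<'E'
from h import *
plan([.42,-.325,.27],RT(0),step=48)
E
```

```text
6 rows; ang 0.351
-14.7 37.6 -19.4 -0 -0.059 -0; -15.8 37.6 -18.5 -0 -0.058 -0; -16.8 37.6 -17.6 -0 -0.059 -0; -17.9 37.6 -16.5 -0 -0.058 -0; -18.8 37.6 -15.5 -0 -0.059 -0; -19.6 37.6 -14.3 -0 -0.058 -0
```

Call:
step_arm(commands="-14.7 37.6 -19.4 0 -0.059 0; -15.8 37.6 -18.5 0 -0.058 0; -16.8 37.6 -17.6 0 -0.059 0; -17.9 37.6 -16.5 0 -0.058 0; -18.8 37.6 -15.5 0 -0.059 0; -19.6 37.6 -14.3 0 -0.058 0; 0 0 0 0 0 0; 0 0 0 0 0 0")

```text
t: 5.88
eef_pos: [0.4201, -0.3248, 0.2686]
ee_rot: [-3.14, 0.001, -0.001]
force: [-0.7, -0.1, -1.0]
width: 0.0159
```

```bash
python3 look.py w5 tube_line tube_floor
```

```text
5.875 [ 0.42009299 -0.32475075  0.26863486] [-3.14048467e+00  1.32953100e-03 -1.04276715e-03] [-2.89002057e-01  1.10762838e-01 -2.76094270e-01 -7.38948797e-04
 -1.18552876e+00  1.85903313e+00] [-0.67970009 -0.14617163 -0.99087599] 0.01588930219150564
tube_line [([278.2, 120.5], 0.56)]
tube_floor [([282.7, 122.2], 0.68)]
```

View pics/w5.png

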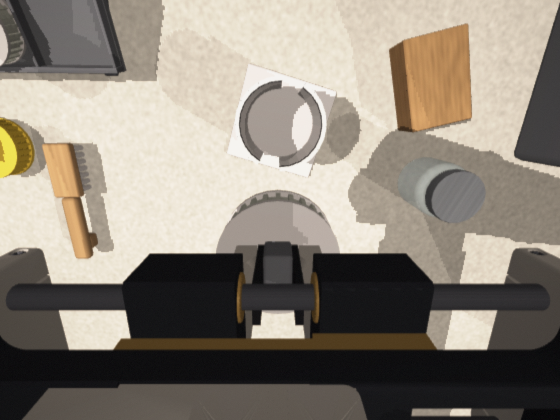

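```bash
python3 - <<'E'
import cv2
a=cv2.imread("pics/w5.png")
cv2.imwrite("pics/w5c.png",cv2.resize(a[55:185,220:350],None,fx=4.6,fy=4.6,interpolation=cv2.INTER_CUBIC))
E
```

```text
(no output)
```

View pics/w5c.png

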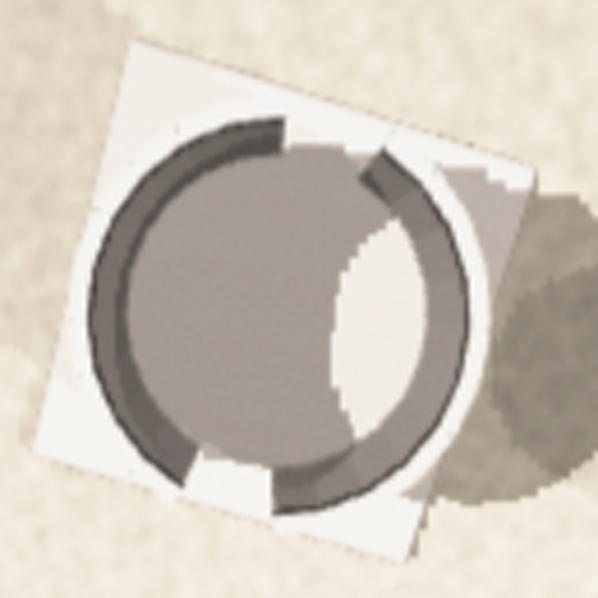

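```bash
cat > tube.py <<'E'
from h import *
from scipy.optimize import least_squares
def fit(name,p,rad,z,rfree=False):
    q=np.load(f"pics/{name}.npz");E=wext(q["pos"],q["rpy"])
    X=np.array([onplane(WK,E,t,z) for t in p])[:,:2]
    f=lambda v:(np.hypot(*(X-v[:2]).T)-(v[2] if rfree else rad))*1e3
    s=least_squares(f,[*X.mean(0),rad]); return s.x,s.fun.round(1)
E
python3 - <<'E'
from tube import *
p=np.array([(285,117),(180,165),(120,225),(88,315),(110,405),(185,487),(275,515),(350,500),(420,450),(455,390),(468,310),(450,235),(385,150)])/4.6+[220-.4,55-.4]
print(fit("w5",p,.042,.094),fit("w5",p,.042,.094,True)[0])
f=np.array([(128,310),(150,390),(210,447),(285,467),(355,440),(405,390),(425,320),(398,220),(355,155),(290,148),(200,185)])/4.6+[220-.4,55-.4]
print(fit("w5",f,.042,.005),fit("w5",f,.042,.005,True)[0])
E
```

```text
(array([ 0.49326334, -0.32808983,  0.042     ]), array([ 0.5, -2.6, -1.5,  0.3, -0.4, -0.8, -0.5, -0.8, -0.7, -0.8, -0.8,
       -0.9,  0.2])) [ 0.49323039 -0.32815264  0.04132348]
(array([ 0.49489142, -0.32847137,  0.042     ]), array([ 0.6,  0.8,  0.6,  1.4, -0.1,  0.1, -0.7, -1. ,  4. ,  1. , -2. ])) [ 0.49493061 -0.32839393  0.04244849]
```

```bash
python3 - <<'E'
from h import *
plan([.4957,-.328,.18],RT(0),step=40)
E
```

```text
3 rows; ang 0.001
25.1 1.3 29.8 -0 0 0; 25.1 1.3 29.8 -0 0 0.001; 25.1 1.3 29.8 -0 0 -0
```

Call:
step_arm(commands="25.1 1.3 29.8 0 0 0; 25.1 1.3 29.8 0 0 0; 25.1 1.3 29.8 0 0 0; 0 0 0 0 0 0; 0 0 0 0 0 0")

```text
t: 6.65
eef_pos: [0.4957, -0.3284, 0.181]
ee_rot: [3.141, 0.0, 0.001]
force: [0.6, 0.1, -0.2]
width: 0.0161
```

```bash
python3 look.py w6; python3 - <<'E'
from station import *
from h import *
s=get_state();print(s["eef_pos"],s["ee_rot"])
p=grab_frame("side"); cv2.imwrite("pics/side6.png",cv2.resize(p["frame"][200:340,220:360,::-1],None,fx=4,fy=4,interpolation=cv2.INTER_CUBIC))
p=grab_frame("scene"); cv2.imwrite("pics/scene6.png",cv2.resize(p["frame"][140:260,150:290,::-1],None,fx=4,fy=4,interpolation=cv2.INTER_CUBIC))
E
```

```text
6.65 [ 0.49574315 -0.32841366  0.18096076] [3.14139149e+00 5.67174780e-05 1.06086841e-03] [-2.56548129e-01  2.82595449e-01 -2.68057529e-01  2.45225262e-04
 -1.02014696e+00  1.82827702e+00] [ 0.55249912  0.08511223 -0.18829311] 0.016085887982502867
[ 0.49576435 -0.32860785  0.1815599 ] [ 3.14112289e+00 -1.10089256e-03  6.72297104e-04]
```

View pics/w6.png

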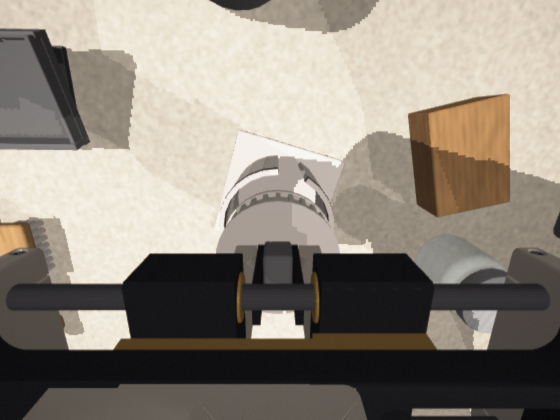

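View pics/side6.png

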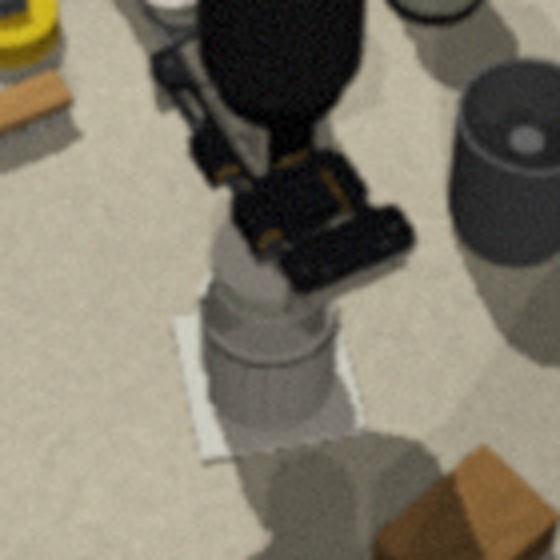

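View pics/scene6.png

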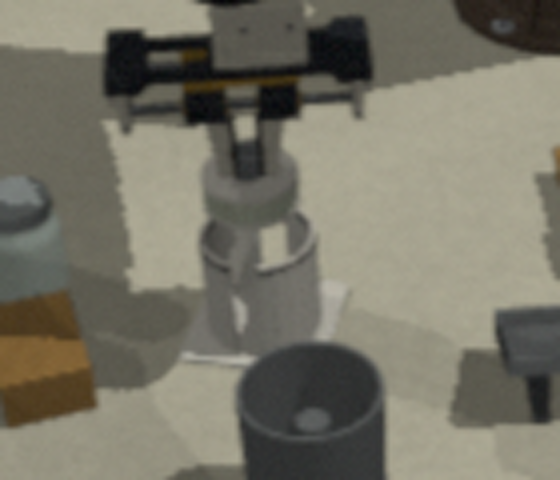

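```bash
python3 - <<'E'
from h import *
c=[.4938,-.3282]
t=np.linspace(0,6.283,200)
for nm,C,off in(("scene",SC,(150,140)),("side",SI,(220,200))):
    for z,r,lab in((.094,.046,"rim out"),(.152,.038,"drum top"),(.124,.038,"drum bot"),(.005,.046,"base")):
        P=proj(K(C),ext(C),np.c_[c[0]+r*np.cos(t),c[1]+r*np.sin(t),0*t+z]); q=(P-off)*4+1.5
        print(nm,lab,"cols",q[:,0].min().round(),q[:,0].max().round(),"rows",q[:,1].min().round(),q[:,1].max().round())
E
```

```text
scene rim out cols 196.0 313.0 rows 200.0 271.0
scene drum top cols 200.0 299.0 rows 147.0 204.0
scene drum bot cols 203.0 301.0 rows 175.0 233.0
scene base cols 207.0 319.0 rows 285.0 357.0
side rim out cols 200.0 340.0 rows 246.0 365.0
side drum top cols 211.0 331.0 rows 205.0 305.0
side drum bot cols 212.0 330.0 rows 230.0 329.0
side base cols 201.0 335.0 rows 318.0 434.0
```

```bash
python3 - <<'E'
from h import *
t=np.linspace(0,6.283,400)
def ov(nm,c,crop,f,out):
    q=np.load(f"pics/{nm}.npz");E=wext(q["pos"],q["rpy"])
    a=cv2.imread(f"pics/{nm}.png")[crop[0]:crop[1],crop[2]:crop[3]]; a=cv2.resize(a,None,fx=f,fy=f,interpolation=cv2.INTER_CUBIC)
    for r,z,col in((.042,.094,(0,0,255)),(.046,.094,(0,255,0)),(.042,.005,(255,0,0))):
        P=proj(WK,E,np.c_[c[0]+r*np.cos(t),c[1]+r*np.sin(t),0*t+z]); p=((P-[crop[2],crop[0]]+.5)*f-.5).astype(int)
        cv2.polylines(a,[p],True,col,1)
    return a
A=ov("w5",(.4938,-.3282),(55,185,220,350),3,0); B=ov("w6",(.4938,-.3282),(125,255,210,350),3,0)
cv2.imwrite("pics/ov.png",np.hstack([A,B[:A.shape[0]]]))
E
```

View pics/ov.png

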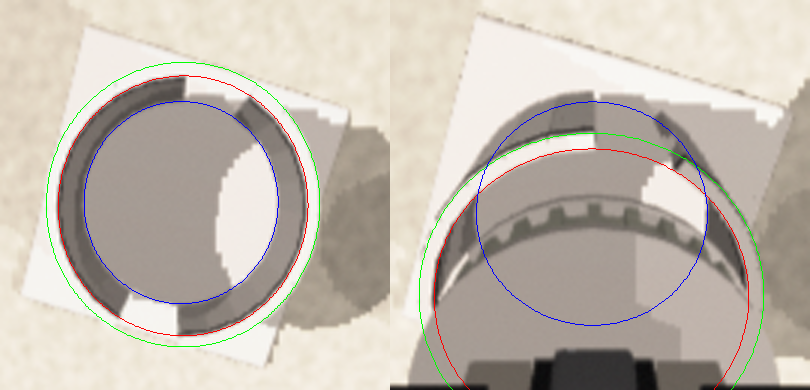

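Call:
step_arm(commands="0 0 20 0 0 0; 0 0 13 0 0 0; 0 0 4 0 0 0; 0 0 4 0 0 0; 0 0 0 0 0 0")

```text
t: 7.42
eef_pos: [0.4957, -0.329, 0.1398]
ee_rot: [3.141, -0.0, -0.0]
force: [-0.8, -0.4, -0.7]
width: 0.016
```

```bash
python3 look.py w7; python3 - <<'E'
import cv2
a=cv2.imread("pics/w7.png")
cv2.imwrite("pics/w7c.png",cv2.resize(a[150:280,200:360],None,fx=4.6,fy=4.6,interpolation=cv2.INTER_CUBIC))
E
```

```text
7.425 [ 0.495732   -0.32899832  0.13976298] [ 3.14143145e+00 -1.85879565e-04 -7.42503262e-05] [-2.57620447e-01  3.23043921e-01 -3.15983965e-01  1.35245547e-04
 -9.31547637e-01  1.82826183e+00] [-0.8235625  -0.43917896 -0.68249757] 0.015961682683674948
```

View pics/w7c.png

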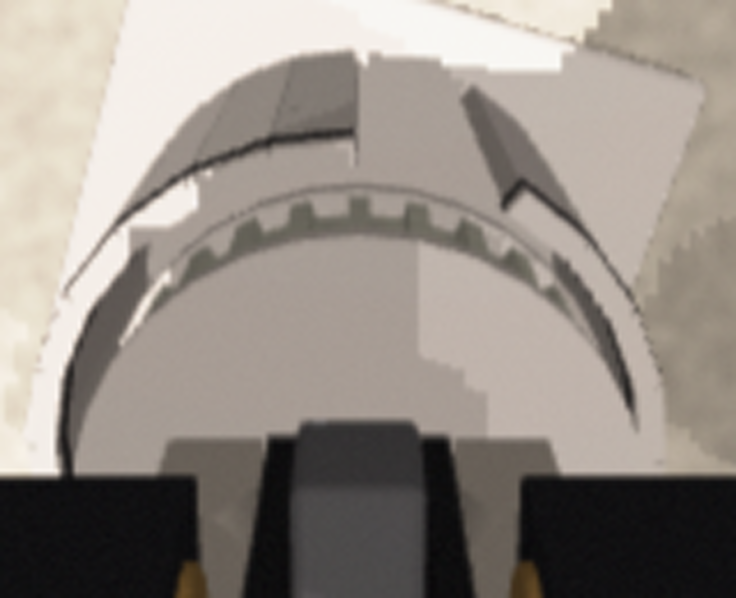

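Call:
step_arm(commands="0 -1.3 8 0 0 0; 0 0 16 0 0 0; 0 0 16 0 0 0; 0 0 16 0 0 0; 0 0 10 0 0 0; 0 0 4 0 0 0; 0 0 2 0 0 0; 0 0 0 0 0 0")

```text
t: 8.48
eef_pos: [0.4959, -0.3277, 0.068]
ee_rot: [3.141, -0.001, -0.0]
force: [0.0, -0.5, 0.0]
width: 0.0159
```

Call:
step_arm(commands="0 0 2 0 0 0; 0 0 1.5 0 0 0; 0 0 0 0 0 0")

```text
t: 8.85
eef_pos: [0.4956, -0.3276, 0.0641]
ee_rot: [3.142, -0.0, -0.0]
force: [0.1, 0.5, -0.5]
width: 0.016
```

Call:
step_arm(commands="0 0 1 0 0 0; 0 0 1 0 0 0; 0 0 0 0 0 0")

```text
t: 9.22
eef_pos: [0.4956, -0.3276, 0.062]
ee_rot: [-3.142, 0.0, -0.0]
force: [-0.1, -0.8, -0.8]
width: 0.0159
```

Call:
step_arm(commands="0 0 1 0 0 0; 0 0 0 0 0 0")

```text
t: 9.48
eef_pos: [0.4957, -0.3277, 0.0612]
ee_rot: [3.141, -0.0, -0.0]
force: [-0.1, 0.1, -0.2]
width: 0.016
```

Call:
step_arm(commands="0 0 1 0 0 0; 0 0 0 0 0 0")

```text
t: 9.72
eef_pos: [0.4957, -0.3277, 0.0611]
ee_rot: [3.141, -0.0, 0.0]
force: [-1.6, 0.9, 8.9]
width: 0.0156
```

Call:
step_arm(commands="0 0 1 0 0 0; 0 0 0 0 0 0")

```text
t: 9.98
eef_pos: [0.4957, -0.3277, 0.0611]
ee_rot: [3.141, -0.001, 0.001]
force: [-5.1, 3.5, 16.6]
width: 0.0156
```

Call:
step_arm(commands="0 0 -1.5 0 0 0; 0 0 0 0 0 0")

```text
t: 10.22
eef_pos: [0.4958, -0.3277, 0.0611]
ee_rot: [3.141, -0.001, 0.0]
force: [-2.1, 0.5, 7.7]
width: 0.0157
```

Call:
step_arm(commands="0 0 0 0 0 0; 0 0 0 0 0 0; 0 0 -10 0 0 0; 0 0 -15 0 0 0; 0 0 -25 0 0 0; 0 0 -40 0 0 0; 0 0 -40 0 0 0", jaw=26)

```text
t: 11.1
eef_pos: [0.4956, -0.3277, 0.1931]
ee_rot: [3.141, -0.001, -0.0]
force: [1.7, -0.4, 0.2]
width: 0.026
```

```bash
python3 look.py w8; python3 - <<'E'
from h import *
print("to view pose");plan([.44,-.328,.26],RT(0),step=45)
print("direct to D standoff from here"); plan([.5646,-.0133,.1400],RT(np.radians(20)),step=55)
E
```

```text
11.1 [ 0.49564808 -0.32768237  0.19311722] [ 3.14113385e+00 -1.01750837e-03 -1.47898633e-05] [-2.55347247e-01  2.70555845e-01 -2.54520963e-01  2.16181964e-04
 -1.04461913e+00  1.82602008e+00] [ 1.73242832 -0.41845948  0.15237777] 0.02600169766633042
to view pose
2 rows; ang 0.009
-28.8 -0.4 -30.6 0.002 -0.004 0.001; -28.9 -0.5 -30.5 0.002 -0.004 0
direct to D standoff from here
6 rows; ang 0.341
11.1 -52.7 9.7 0.001 0.057 0; 10.5 -52.6 10.4 0 0.057 0.001; 9.8 -52.7 11 0.001 0.056 -0; 9.2 -52.6 11.6 0.001 0.057 0; 8.5 -52.6 12.1 0 0.057 0.001; 7.8 -52.7 12.6 0.001 0.057 -0
```

View pics/w8.png

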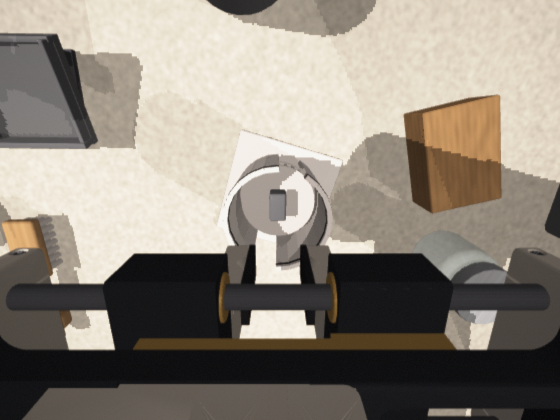

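```bash
python3 - <<'E'
from h import *
s=plan([.5595,-.0134,.1441],RT(np.radians(20)),step=55)
plan([.5766,-.0134,.0971],RT(np.radians(20)),n=3,start=s)
E
```

```text
6 rows; ang 0.341
10.2 -52.6 9 0.001 0.057 0; 9.7 -52.7 9.7 0 0.057 0.001; 9.1 -52.6 10.2 0.001 0.056 -0; 8.5 -52.6 10.8 0.001 0.057 0; 7.8 -52.6 11.2 0 0.057 0.001; 7.2 -52.7 11.7 0.001 0.057 -0
3 rows; ang 0.0
-0 0 16.7 0 -0 -0; -0 0 16.7 0 -0 -0; -0.1 0 16.6 0 -0 -0
```

Call:
step_arm(commands="10.2 -52.6 9 0.001 0.057 0; 9.7 -52.6 9.7 0 0.057 0.001; 9.1 -52.6 10.2 0.001 0.056 0; 8.5 -52.6 10.8 0.001 0.057 0; 7.8 -52.6 11.2 0 0.057 0; 7.2 -52.6 11.7 0.001 0.057 0; 0 0 0 0 0 0; 0 0 0 0 0 0", jaw=40)

```text
t: 12.15
eef_pos: [0.557, -0.0172, 0.1381]
ee_rot: [-3.14, -0.338, -0.001]
force: [0.8, -0.9, 1.3]
width: 0.0406
```

```bash
python3 look.py w9; python3 - <<'E'
from h import *
plan([.5766,-.0134,.0971],RT(np.radians(20)),n=3)
E
```

```text
12.15 [ 0.55698609 -0.01717851  0.13812213] [-3.13993039e+00 -3.37928724e-01 -1.18785260e-03] [ 0.3816887   0.10874472 -0.80096446  0.34910347 -0.36568618  0.88005737] [ 0.78574009 -0.86780102  1.3210821 ] 0.040594107216622356
3 rows; ang 0.011
1.5 -1.4 15.1 -0 0.004 -0.001; 1.5 -1.3 15.1 -0.001 0.003 -0.001; 1.4 -1.4 15 -0 0.004 -0
```

View pics/w9.png

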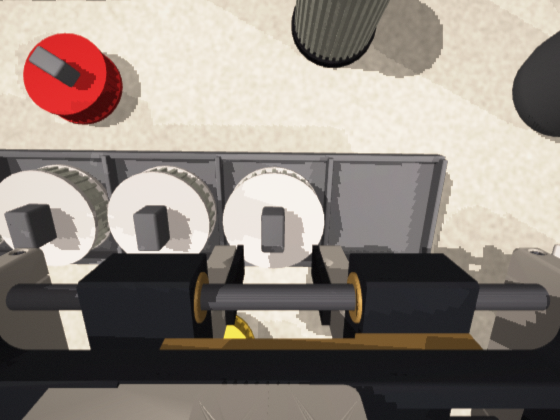

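Call:
step_arm(commands="1.5 -1.4 15 0 0.004 0; 1.5 -1.3 15 0 0.003 0; 1.5 -1.4 15 0 0.004 0; 0 0 0 0 0 0; 0 0 0 0 0 0")

```text
t: 12.82
eef_pos: [0.5765, -0.0144, 0.0971]
ee_rot: [-3.14, -0.349, -0.004]
force: [1.3, -0.1, 0.2]
width: 0.04
```

Call:
step_arm(commands="0 0 0 0 0 0; 0 0 0 0 0 0; 0 0 0 0 0 0", jaw=5)

```text
t: 13.2
eef_pos: [0.5762, -0.0129, 0.0968]
ee_rot: [-3.14, -0.349, -0.002]
force: [-2.3, -0.9, 4.1]
width: 0.0159
```

Call:
step_arm(commands="0 0 -10 0 0 0; 0 0 -20 0 0 0; 0 0 -25 0 0 0; 0 0 -25 0 0 0; 0 0 -20 0 0 0; 0 0 0 0 0 0")

```text
t: 13.95
eef_pos: [0.5424, -0.0126, 0.1921]
ee_rot: [-3.138, -0.351, -0.002]
force: [0.0, 0.2, -1.0]
width: 0.0156
```

```bash
python3 look.py w10; python3 - <<'E'
import cv2
a=cv2.imread("pics/w10.png")
cv2.imwrite("pics/w10c.png",cv2.resize(a[180:260,205:350],None,fx=5,fy=5,interpolation=cv2.INTER_CUBIC))
from h import *
plan([.4957,-.3277,.21],RT(0),step=50)
E
```

```text
13.95 [ 0.54240074 -0.01260169  0.19206106] [-3.13815872e+00 -3.51234474e-01 -2.29030141e-03] [ 0.42022946  0.00506464 -0.74556813  0.28457455 -0.51366031  0.92207192] [ 0.00120179  0.20879834 -0.95039334] 0.01562258263791977
7 rows; ang 0.35
-5.2 45 -4.9 -0 -0.05 -0; -5.4 45 -4.7 -0.001 -0.05 -0.001; -5.7 44.9 -4.3 0 -0.05 0; -5.9 45 -4 -0 -0.05 -0; -6.1 45 -3.8 -0.001 -0.05 -0; -6.3 45 -3.4 0 -0.05 -0.001; -6.5 44.9 -3 -0 -0.05 0
```

View pics/w10c.png

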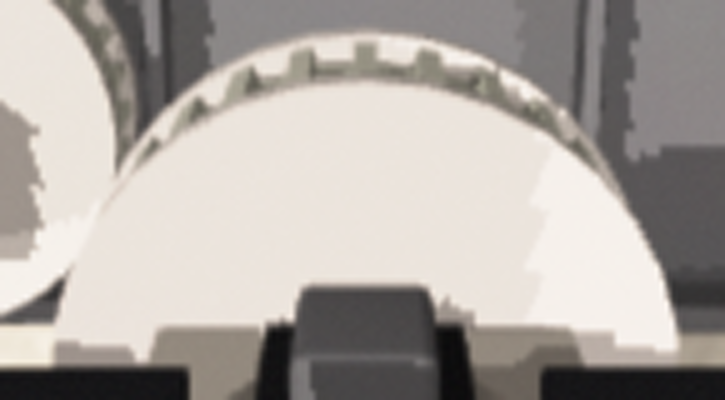

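```bash
cat > hand.py <<'E'
from h import *
from scipy.optimize import least_squares
def hand(p):
    p=np.array(p)/5+[205-.4,180-.4]
    I=np.linalg.inv(TC);E=(I[:3,:3],I[:3,3])
    def res(v):
        r=[]
        for q in p:
            o,d=ray(WK,E,q); X=o+d*(v[2]-o[2])/d[2]; r.append(np.hypot(X[0]-v[0],X[1]-v[1])-.038)
        return np.array(r)*1e3
    s=least_squares(res,[0,0,.025]); print(s.x,s.fun.round(2))
E
python3 -c "
from hand import *
hand([(55,335),(72,275),(120,190),(200,120),(280,90),(365,80),(450,88),(530,122),(610,185),(655,250),(678,335)])"
```

```text
[0.00081643 0.00056049 0.02864788] [ 0.12 -0.23 -0.07  0.3   0.01 -0.14  0.11 -0.16 -0.07  0.12 -0.  ]
```

```bash
python3 - <<'E'
from h import *
plan([.493,-.3273,.20],RT(0),step=50)
E
```

```text
7 rows; ang 0.35
-6 44.9 -3.7 -0 -0.05 -0; -6.3 44.9 -3.4 -0.001 -0.05 -0.001; -6.4 45 -3.1 0 -0.05 0; -6.5 44.9 -2.7 -0 -0.05 -0; -6.7 44.9 -2.4 -0.001 -0.05 -0; -6.8 44.9 -2 0 -0.05 -0.001; -7 45 -1.6 -0 -0.05 0
```

Call:
step_arm(commands="-6 44.9 -3.7 0 -0.05 0; -6.3 44.9 -3.4 0 -0.05 0; -6.4 45 -3 0 -0.05 0; -6.5 44.9 -2.7 0 -0.05 0; -6.7 44.9 -2.4 0 -0.05 0; -6.8 44.9 -2 0 -0.05 0; -7 45 -1.6 0 -0.05 0; 0 0 0 0 0 0")

```text
t: 15.0
eef_pos: [0.4919, -0.3303, 0.1968]
ee_rot: [-3.139, 0.006, -0.005]
force: [-0.0, 0.9, -1.0]
width: 0.016
```

Call:
step_arm(commands="0 0 0 0 0 0")

```text
t: 15.12
eef_pos: [0.4921, -0.3276, 0.1977]
ee_rot: [-3.139, 0.004, -0.003]
force: [-0.2, 0.5, -0.4]
width: 0.0158
```

```bash
python3 look.py w11; python3 - <<'E'
from h import *
plan([.493,-.3273,.155],RT(0),step=20)
E
```

```text
15.125 [ 0.49205073 -0.32760585  0.19772631] [-3.13908616e+00  3.83258094e-03 -2.93961808e-03] [-2.57879785e-01  2.64996821e-01 -2.50048387e-01 -1.67234630e-03
 -1.06009252e+00  1.82655229e+00] [-0.23349597  0.47497238 -0.36507525] 0.015821935164282243
3 rows; ang 0.004
0.3 0.1 14.4 -0.001 0.001 -0.001; 0.3 0 14.4 -0.001 0.001 -0; 0.3 0.1 14.4 -0 0.001 -0.001
```

View pics/w11.png

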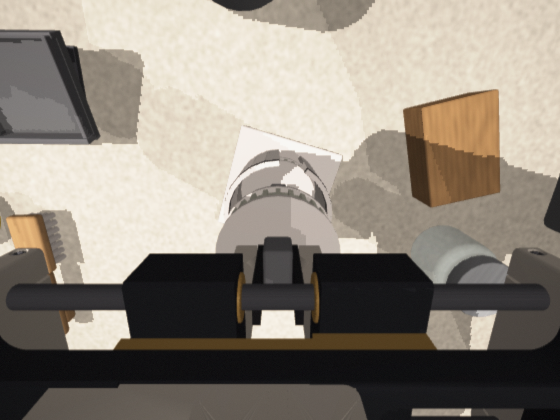

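Call:
step_arm(commands="0.3 0 15 -0.001 0.001 -0.001; 0.3 0 15 -0.001 0.001 -0.001; 0.2 0 15 0 0.001 0; 0 0 6 0 0 0; 0 0 6 0 0 0; 0 0 0 0 0 0")

```text
t: 15.92
eef_pos: [0.4933, -0.3276, 0.1421]
ee_rot: [3.141, -0.001, 0.0]
force: [-0.5, 0.3, -1.6]
width: 0.0159
```

```bash
python3 look.py w12; python3 - <<'E'
import cv2
a=cv2.imread("pics/w12.png")
cv2.imwrite("pics/w12c.png",cv2.resize(a[150:280,200:360],None,fx=4.6,fy=4.6,interpolation=cv2.INTER_CUBIC))
E
```

```text
15.925 [ 0.49332558 -0.32763151  0.14205431] [ 3.14138597e+00 -7.62300234e-04  1.72503346e-04] [-2.56420308e-01  3.16289890e-01 -3.19962337e-01  8.03449637e-06
 -9.33754302e-01  1.82738428e+00] [-0.5330063   0.25911015 -1.60646288] 0.015866252172815214
```

View pics/w12c.png

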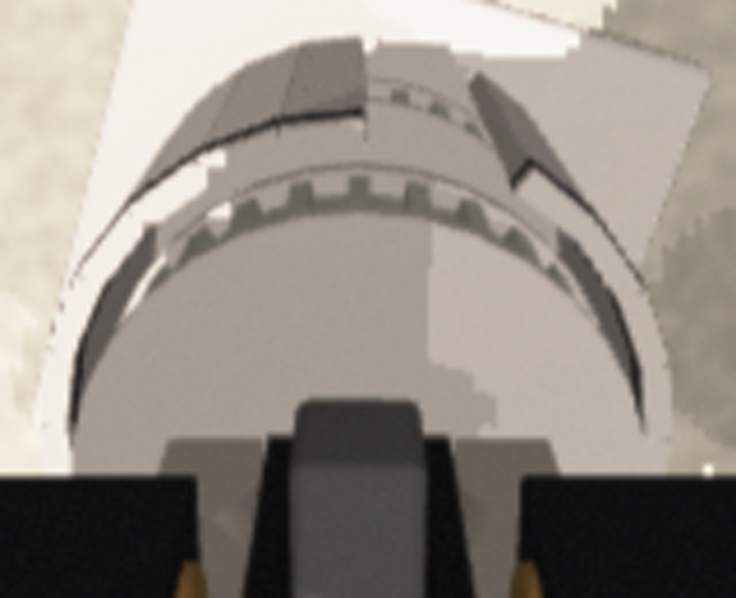

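Call:
step_arm(commands="0 0 12 0 0 0; 0 0 12 0 0 0; 0 0 12 0 0 0; 0 0 8 0 0 0; 0 0 3 0 0 0; 0 0 2 0 0 0; 0 0 0 0 0 0")

```text
t: 16.85
eef_pos: [0.4936, -0.3277, 0.0935]
ee_rot: [3.141, -0.001, 0.0]
force: [-0.0, -0.4, -0.7]
width: 0.016
```

Call:
step_arm(commands="0 0 1.5 0 0 0; 0 0 1 0 0 0; 0 0 0 0 0 0")

```text
t: 17.23
eef_pos: [0.4935, -0.3276, 0.0909]
ee_rot: [3.141, -0.001, 0.0]
force: [-0.1, 0.1, -0.2]
width: 0.0157
```

Call:
step_arm(commands="0 0 1 0 0 0; 0 0 0 0 0 0")

```text
t: 17.48
eef_pos: [0.4934, -0.3276, 0.0898]
ee_rot: [3.141, -0.001, 0.0]
force: [0.2, 0.8, -0.5]
width: 0.0162
```

Call:
step_arm(commands="0 0 1 0 0 0; 0 0 0 0 0 0")

```text
t: 17.73
eef_pos: [0.4936, -0.3277, 0.089]
ee_rot: [3.141, -0.001, 0.0]
force: [-0.0, -0.0, 0.0]
width: 0.0156
```

Call:
step_arm(commands="0 0 1 0 0 0; 0 0 0 0 0 0")

```text
t: 17.98
eef_pos: [0.4937, -0.3278, 0.0889]
ee_rot: [3.141, -0.002, 0.001]
force: [-2.3, 2.0, 7.4]
width: 0.0157
```

Call:
step_arm(commands="0 0 -1 0 0 0; 0 0 0 0 0 0")

```text
t: 18.23
eef_pos: [0.4936, -0.3277, 0.089]
ee_rot: [3.141, -0.002, 0.0]
force: [0.4, 0.1, 2.8]
width: 0.0156
```

Call:
step_arm(commands="0 0 0 0 0 0; 0 0 0 0 0 0; 0 0 -10 0 0 0; 0 0 -15 0 0 0; 0 0 -25 0 0 0; 0 0 -30 0 0 0; 0 0 -30 0 0 0", jaw=26)

```text
t: 19.1
eef_pos: [0.4934, -0.3277, 0.2012]
ee_rot: [3.141, -0.002, 0.0]
force: [0.8, 0.2, -0.1]
width: 0.0261
```

```bash
python3 look.py w13; python3 - <<'E'
from h import *
s=plan([.560,.0725,.1445],RT(np.radians(20)),step=50)
E
```

```text
19.1 [ 0.49340803 -0.32769639  0.20116613] [ 3.14077501e+00 -2.34659269e-03  3.63390868e-04] [-2.56376239e-01  2.60068988e-01 -2.49145173e-01  2.23615099e-04
 -1.05910488e+00  1.82742575e+00] [ 0.84850979  0.2071931  -0.13523687] 0.02613000477288465
9 rows; ang 0.341
7.2 -44.6 6.7 0 0.038 0; 6.9 -44.6 6.9 0.001 0.038 0; 6.7 -44.6 7.3 0 0.038 0.001; 6.4 -44.6 7.5 0.001 0.038 -0; 6 -44.6 7.8 -0 0.038 -0; 5.8 -44.6 8 0 0.038 0; 5.4 -44.5 8.2 0.001 0.038 0; 5.2 -44.6 8.5 0 0.037 0.001
4.7 -44.6 8.7 0.001 0.038 -0
```

View pics/w13.png

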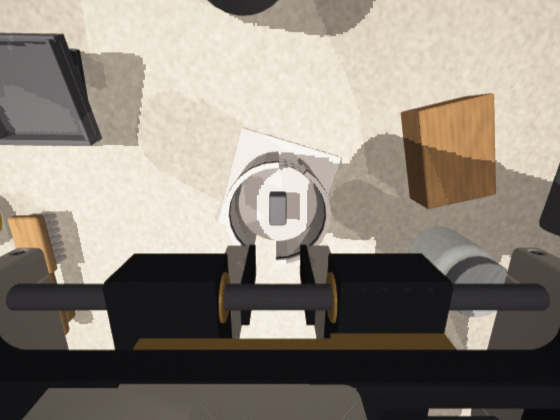

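Second one is in, flat. Going for the third (slot C).

Call:
step_arm(commands="7.2 -44.6 6.7 0 0.038 0; 6.9 -44.6 6.9 0 0.038 0; 6.7 -44.6 7.3 0 0.038 0; 6.4 -44.6 7.5 0 0.038 0; 6 -44.6 7.8 0 0.038 0; 5.8 -44.6 8 0 0.038 0; 5.4 -44.6 8.2 0 0.038 0; 5.2 -44.6 8.5 0 0.037 0", jaw=40)

```text
t: 20.15
eef_pos: [0.5515, 0.0314, 0.1463]
ee_rot: [-3.14, -0.308, 0.0]
force: [2.0, -0.9, -0.1]
width: 0.0401
```

Call:
step_arm(commands="4.7 -44.6 8.7 0 0.038 0; 0 0 0 0 0 0; 0 0 0 0 0 0")

```text
t: 20.52
eef_pos: [0.558, 0.0737, 0.1386]
ee_rot: [3.141, -0.343, 0.001]
force: [-0.5, -0.1, -0.3]
width: 0.0397
```

```bash
python3 look.py w14; python3 - <<'E'
from h import *
plan([.5771,.0725,.0972],RT(np.radians(20)),n=3)
E
```

```text
20.525 [0.55796888 0.07367064 0.13862094] [ 3.14130449e+00 -3.42770006e-01  7.29981172e-04] [ 0.54847251  0.11552373 -0.84569608  0.52287405 -0.35862345  0.55438609] [-0.54214305 -0.14130196 -0.33777015] 0.03966004143045972
3 rows; ang 0.006
1.3 0.3 15.2 0 0.002 -0; 1.2 0.3 15.1 0 0.002 -0; 1.3 0.3 15.2 0 0.002 -0
```

View pics/w14.png

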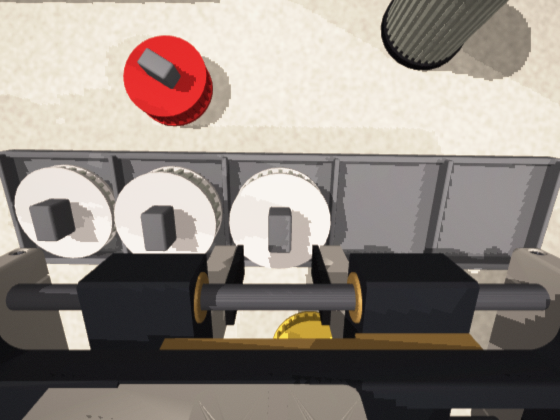

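Call:
step_arm(commands="1.3 0.3 15 0 0.002 0; 1.2 0.3 15 0 0.002 0; 1.3 0.3 15 0 0.002 0; 0 0 0 0 0 0; 0 0 0 0 0 0")

```text
t: 21.2
eef_pos: [0.5772, 0.0714, 0.0976]
ee_rot: [3.141, -0.349, -0.003]
force: [0.1, 0.5, -0.0]
width: 0.0404
```

Call:
step_arm(commands="0 0 0 0 0 0; 0 0 0 0 0 0; 0 0 0 0 0 0", jaw=5)

```text
t: 21.58
eef_pos: [0.5767, 0.0732, 0.0972]
ee_rot: [3.141, -0.349, 0.001]
force: [-2.4, -0.3, 4.5]
width: 0.016
```

Call:
step_arm(commands="0 0 -10 0 0 0; 0 0 -20 0 0 0; 0 0 -25 0 0 0; 0 0 -25 0 0 0; 0 0 -20 0 0 0; 0 0 0 0 0 0; 0 0 0 0 0 0")

```text
t: 22.45
eef_pos: [0.5422, 0.0728, 0.1902]
ee_rot: [3.141, -0.348, 0.0]
force: [-0.9, -0.3, -1.5]
width: 0.0155
```

```bash
python3 look.py w15; python3 - <<'E'
import cv2
a=cv2.imread("pics/w15.png")
cv2.imwrite("pics/w15c.png",cv2.resize(a[180:260,205:350],None,fx=5,fy=5,interpolation=cv2.INTER_CUBIC))
E
```

```text
22.45 [0.54222123 0.07283659 0.19022359] [ 3.14113260e+00 -3.47603863e-01  4.32848539e-04] [ 0.59735757  0.01951734 -0.77254646  0.3951366  -0.52177292  0.65520647] [-0.89206582 -0.31535364 -1.47929814] 0.015531515410071669
```

View pics/w15c.png

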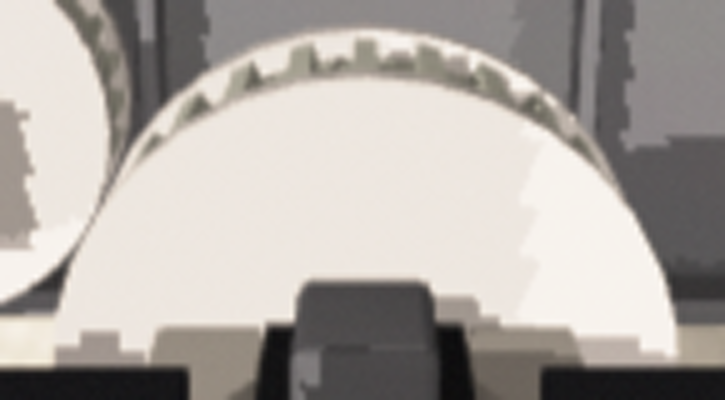

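```bash
python3 - <<'E'
from hand import *
hand([(55,335),(72,268),(120,182),(200,114),(280,84),(365,74),(450,84),(530,120),(610,182),(655,250),(678,335)])
plan([.493,-.3276,.205],RT(0),step=50)
E
```

```text
[0.00128543 0.00040289 0.02913574] [-0.03 -0.25  0.07  0.33  0.08 -0.03  0.04 -0.38 -0.07  0.07  0.16]
9 rows; ang 0.347
-4.6 44.5 -3.4 0 -0.039 0; -4.7 44.4 -3.2 0 -0.038 0; -4.8 44.5 -3.1 0 -0.039 0; -5 44.5 -2.8 0 -0.038 0; -5 44.5 -2.7 0 -0.039 0; -5.2 44.4 -2.4 0.001 -0.038 0; -5.2 44.5 -2.3 -0 -0.039 0; -5.3 44.5 -2.1 -0 -0.038 0
-5.5 44.5 -1.9 -0 -0.039 0
```

Call:
step_arm(commands="-4.6 44.5 -3.4 0 -0.039 0; -4.7 44.5 -3.2 0 -0.038 0; -4.8 44.5 -3 0 -0.039 0; -5 44.5 -2.8 0 -0.038 0; -5 44.5 -2.7 0 -0.039 0; -5.2 44.5 -2.4 0 -0.038 0; -5.2 44.5 -2.3 0 -0.039 0; -5.3 44.5 -2 0 -0.038 0")

```text
t: 23.5
eef_pos: [0.4983, -0.2849, 0.2026]
ee_rot: [-3.142, -0.037, -0.001]
force: [1.4, 0.1, 0.2]
width: 0.0157
```

Call:
step_arm(commands="-5.5 44.5 -2 0 -0.039 0; 0 0 0 0 0 0; 0 0 0 0 0 0")

```text
t: 23.88
eef_pos: [0.4927, -0.3277, 0.2042]
ee_rot: [-3.141, 0.001, -0.001]
force: [0.4, 0.3, -0.8]
width: 0.0159
```

```bash
python3 - <<'E'
from h import *
plan([.4932,-.3276,.152],RT(0),step=20)
E
```

```text
3 rows; ang 0.002
0.2 -0 17.4 -0 0 -0; 0.2 -0.1 17.4 -0 0.001 -0.001; 0.1 0 17.4 -0 -0 -0
```

Call:
step_arm(commands="0.2 0 17.5 0 0 0; 0.2 0 17.5 0 0 0; 0.1 0 17.5 0 0 0; 0 0 5 0 0 0; 0 0 4 0 0 0; 0 0 0 0 0 0")

```text
t: 24.62
eef_pos: [0.4941, -0.3274, 0.1445]
ee_rot: [3.141, -0.002, 0.001]
force: [-0.3, 0.2, -0.4]
width: 0.0155
```

```bash
python3 look.py w16; python3 - <<'E'
import cv2
a=cv2.imread("pics/w16.png")
cv2.imwrite("pics/w16c.png",cv2.resize(a[150:280,200:360],None,fx=4.6,fy=4.6,interpolation=cv2.INTER_CUBIC))
E
```

```text
24.625 [ 0.49413204 -0.32741325  0.14448204] [ 3.14110284e+00 -1.59535831e-03  6.77196032e-04] [-2.55639720e-01  3.14149204e-01 -3.16707248e-01  8.59926413e-05
 -9.38272461e-01  1.82706207e+00] [-0.25915254  0.21536472 -0.39969732] 0.015491154569598639
```

View pics/w16c.png

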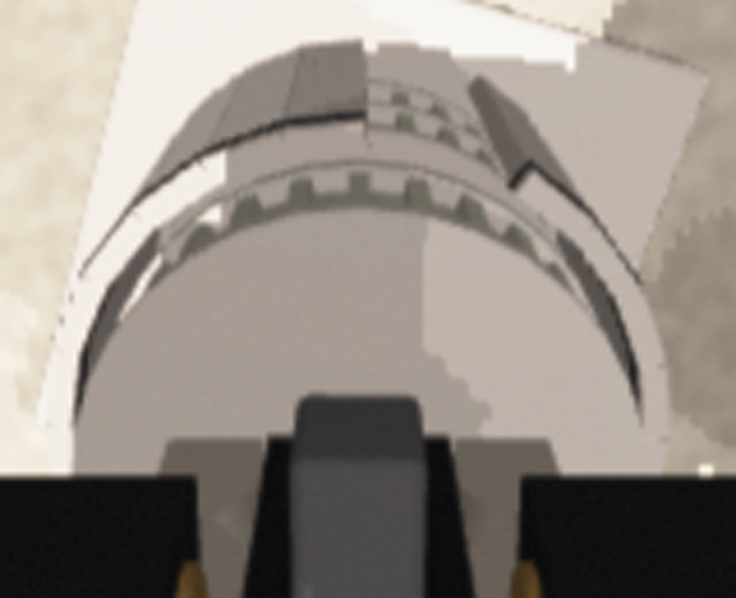

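Call:
step_arm(commands="-0.6 0 8 0 0 0; 0 0 8 0 0 0; 0 0 5 0 0 0; 0 0 2 0 0 0; 0 0 0 0 0 0")

```text
t: 25.3
eef_pos: [0.4933, -0.3276, 0.121]
ee_rot: [3.141, -0.001, 0.0]
force: [0.1, -0.6, -1.9]
width: 0.0157
```

Call:
step_arm(commands="0 0 1 0 0 0; 0 0 1 0 0 0; 0 0 0 0 0 0")

```text
t: 25.68
eef_pos: [0.4933, -0.3276, 0.1192]
ee_rot: [3.141, -0.001, 0.0]
force: [-0.3, -0.5, -0.4]
width: 0.016
```

Call:
step_arm(commands="0 0 1 0 0 0; 0 0 0 0 0 0")

```text
t: 25.92
eef_pos: [0.4933, -0.3276, 0.1181]
ee_rot: [3.141, -0.001, 0.0]
force: [0.2, 0.6, -0.9]
width: 0.0155
```

Call:
step_arm(commands="0 0 1 0 0 0; 0 0 0 0 0 0")

```text
t: 26.18
eef_pos: [0.4935, -0.3277, 0.1175]
ee_rot: [3.141, -0.002, 0.0]
force: [-0.8, -0.2, 3.4]
width: 0.0157
```

Call:
step_arm(commands="0 0 0 0 0 0; 0 0 0 0 0 0; 0 0 0 0 0 0; 0 0 -8 0 0 0; 0 0 -15 0 0 0; 0 0 -25 0 0 0; 0 0 -30 0 0 0; 0 0 -30 0 0 0", jaw=26)

```text
t: 27.18
eef_pos: [0.4933, -0.3277, 0.2275]
ee_rot: [3.141, -0.002, 0.0]
force: [-0.4, 0.3, 0.1]
width: 0.0264
```

Call:
step_arm(commands="-25 0 -25 0 0 0; -25 0 -25 0 0 0; 0 0 0 0 0 0; 0 0 0 0 0 0")

```text
t: 27.68
eef_pos: [0.4433, -0.3275, 0.2757]
ee_rot: [3.141, -0.002, 0.0]
force: [0.5, 0.4, -0.5]
width: 0.0263
```

```bash
python3 look.py w17; python3 - <<'E'
from station import *
from h import *
p=grab_frame("side"); a=cv2.resize(p["frame"][120:320,190:340,::-1],None,fx=2.6,fy=2.6,interpolation=cv2.INTER_CUBIC)
p=grab_frame("scene"); b=cv2.resize(p["frame"][150:270,180:310,::-1],None,fx=3,fy=3,interpolation=cv2.INTER_CUBIC)
o=np.zeros((520,780,3),np.uint8); o[:520,:390]=a[:520,:390]; o[:360,390:780]=b; cv2.imwrite("pics/fin.png",o)
E
```

```text
27.675 [ 0.44328287 -0.32753237  0.27573575] [ 3.14111693e+00 -2.46707119e-03  8.28438969e-05] [-2.81071073e-01  1.38321503e-01 -2.27493794e-01 -2.43826802e-04
 -1.20247884e+00  1.85203716e+00] [ 0.45733654  0.37786039 -0.4658666 ] 0.02625981237517621
```

View pics/w17.png

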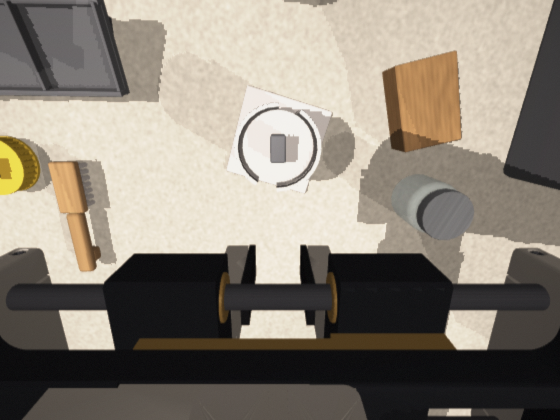

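View pics/fin.png

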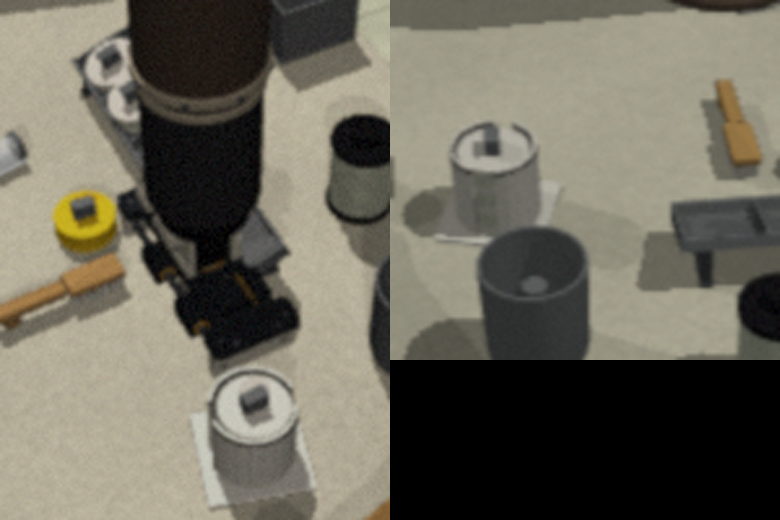

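```bash
python3 -c "
from station import *
print(job_done(), get_state()['t'])"
```

```text
the job is handed in; nothing more can be done
the job is handed in; nothing more can be done
```

The filter tube now holds three tall filters, stacked flat with the grip side up, and I handed the job in after about 28 s. They came from the three slots nearest the tube. Each was lifted square to the slope by its grip bar, lowered to a soft contact on what lay below, and released there.

**Height:** the three contacts came about 28 mm apart, at tool heights of 61, 89 and 117.5 mm. That puts the top drum at about 89 mm above the bench, the height of the dark line.

**Last pictures:** the top drum sits flat and centred, just under the rim. In the rack, the shallow filter and the fourth tall one show in their slots, partly hidden by the arm. In the parts of the bench the last pictures covered, nothing else had moved. The arm stood clear, with no contact force.

**Disagreement:** the early tube position from the scene and side cameras was about 3 mm off the wrist camera's. I used the wrist value with a 1.3 mm correction, and all three filters went in without touching the wall. The highest force I read was about 17 N, when the first filter was pressed slightly on the tube floor.

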